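Tip only the timber load into the goods wagon

ROBOT

A 6-joint arm with a two-finger parallel gripper is mounted at the origin on the work surface. World frame = base frame: x ahead of the robot, y to its left, z up, the work surface at z = 0. Lengths are in m, angles in rad, forces in N, time in s.
With the tool pointing down it reaches from about 0.375 to 0.975 m from the base axis. Payload 3.8 kg.
Tool frame: the origin (TCP) lies midway between the tips of the shut fingers; the grasp point (between the pads) lies 19 mm behind it; z points along the fingers, y is the line along which they close (so a half turn about z gives the same grasp; the last joint's range is limited). The gripper opens to 85 mm and grips with 20 to 120 N. Pads are 22 mm wide; open, the fingers measure 114 mm over their backs; the gripper's body (76 mm by 85 mm) begins 54 mm behind the grasp point. The pads swing forward as they close: fully open they stand 13 mm farther back than shut.
Start: joints at [1.072, 0.264, 1.604, -0, 1.274, -0.037], TCP at [0.301, 0.604, 0.231] pointing down, gripper open.
Joint ranges: [-2.63, 2.63], [-0.94, 2.18], [0.31, 2.57], [-1.31, 4.45], [0, 2.66], [-2.55, 2.55]. Speed limits (rad/s): [2.57, 2.57, 3.14, 3.14, 3.14, 3.14].

INTERFACE

Orientations are given as a rotation vector (axis times angle).
In Python, from workcell import bot, imaging gives the robot as it stands.
- The arm moves only by the tool step_arm, never from a script. Its argument "series" is a list of rows, each an object of numbers: "grip": the closure, from -1 (fully open) to 1 (shut); "x", "y", "z": the shift along the tool's x, y, z normalised to -1 to 1, where 1 is 500 mm; "ax", "ay", "az": the turn, a rotation vector about the tool's x, y, z normalised to -1 to 1, where 1 is 30 degrees. A call has 1 to 12 rows; each row is the pose to reach, as a shift and turn from the pose commanded when the call began, along the tool's axes at that moment; what a row does not reach only later rows make up. A row lasts 1/10 s, in which the tool goes at most 50 mm and 8.59 degrees, less where a joint would pass 70% of its speed; a pose out of reach is approached as far as the arm can. A call with a number of a shift or a turn outside -1 to 1 is refused whole. A call with a gripper value outside its range is refused whole. The fingers move at their own pace and stop on an object; "force" is the grip in N (left out, the last holds). Time passes only in rows, so rows that repeat a pose let the fingers close. It gives the time, the measured TCP pose, the force, the opening and the grip force at its end, in the units of the state.
- bot.read_state(): the state, without advancing time (a new reading comes with each control period).
- imaging.read_camera(name): name is "scene" or "top" or "wrist"; returns a dict with "img" (384x512x3 uint8, red, green, blue), "fx", "fy", "cx", "cy" (pixels), "k1" (the pictures are not rectified: a ray, as slopes to the right and down, at radius r is drawn at 1 + k1 r^2 times it, then the intrinsics apply), "R" (3x3) and "t" (3): a world point X has camera coordinates R X + t. Camera axes: x right, y down, z forward; pixel columns grow to the right and rows downward; lengths in m; the calibration is good to about 2 mm. A picture is of the moment at which its call begins. There is no depth.
- bot.finish_job(): hands the job in; it is judged then, once.
The state is a dict: "time": time; "q": joint angles; "joint_vel": joint speeds; "joint_torque": joint torques, N m; "tool_pos": TCP position; "tcp_rot": TCP orientation; "wrist_force": force on the tool from outside, world axes, zero at the start; "torque": the same for the moment, N m; "width": opening from 0.0 (shut) to 1.0 (fully open); "grip_force": force on a finger pad.
Only numpy, scipy, OpenCV 4.12 (cv2) and the standard library are available. Lean on these libraries where they do the work, as an engineer would, in place of code of your own. Each camera call takes 0.05 s, during which the arm holds its last target. There are 200 camera calls.

TASK

Pick up the blue two-section dish by its black grip bar, turn it and tip it over the green open wagon so that both brown timber logs roll out into the wagon while both silver pipes stay in their own section. Then set the dish gently back down, upright, in the middle of its round cork mat. Do not touch the logs or pipes with the gripper, and leave the silver railcar and the oak bench where they are.

Things in the scene. Friction and masses are not known exactly. Their poses are not given: they have to be found in the camera images.
- dish: Loose blue dish with two open sections, 176 (y) x 96 (x) mm, 0.3 to 0.45 kg loaded. Origin at the CENTRE OF ITS BLACK GRIP BAR, 67 mm above the flat underside; z up, x along bar and dividing wall. Bar 80 (x) x 14 (y) x 28 (z) mm on the 8 mm dividing wall. +y section holds the brown logs, -y the silver pipes. End walls at x = +-45 mm, tops at z = -33 mm. Starts level on the mat at any yaw.
- log_lip (a point): Middle of the open lip of the log section, at y = +88, z = -51 mm from the dish origin; axes as the dish. The section's floor (z = -63 mm) is flat to y = 52 mm, then ramps up at 18 degrees to this lip. Tipped over 18 degrees to this side, the logs roll out (35 to 45 empties it) and the pipes lean on the dividing wall.
- pipe_lip (a point): Middle of the open lip of the pipe section, at y = -88, z = -51 mm from the dish origin; axes as the dish. Same shape as the log section; the pipes roll out here if the dish tips over 18 degrees to this side.
- log1: Brown timber log, 80 mm long, 22 mm diameter; origin at its centre, x axis along its length (it can roll about x). Starts in the dish's +y section, next to the dividing wall.
- log2: Brown timber log, 80 mm long, 22 mm diameter; origin at its centre, x axis along its length (it can roll about x). Starts in the dish's +y section, next to the lip.
- pipe1: Silver pipe, 80 mm long, 22 mm diameter; origin at its centre, x axis along its length (it can roll about x). Starts in the dish's -y section, next to the dividing wall.
- pipe2: Silver pipe, 80 mm long, 22 mm diameter; origin at its centre, x axis along its length (it can roll about x). Starts in the dish's -y section, next to the lip.
- wagon: Green open goods wagon, fixed on a short length of track; origin at desk level under its centre, x along its length, z up. Box outside 210 mm (x) by 130 mm (y), walls 4 mm, rim 85 mm above the desk, inner floor about 35 mm above the desk.
- mat: Round cork mat fixed on the desk, 230 mm diameter, 4 mm thick; origin at the centre of its underside (desk level).
- railcar: Silver die-cast railcar, loose, 180 mm (x) by 50 mm (y), 61 mm high; origin at the centre of its underside. A bystander.
- bench: Oak platform bench, loose, 50 mm (x) by 140 mm (y), 69 mm high; origin at the centre of its underside. A bystander.
Mind the look-alikes: they are no part of the job. Leave any orange look-alike of the pipe1 alone. There is more than one size of the mat; the one meant has the size given above.

How it is judged:
By the outcome, as a careful person would: the job done as asked, in the order asked, and still so for the second after the job is handed in, with the robot touching nothing.
It also fails if it takes over 72 s, if anything falls off the work surface, if the arm or the gripper's body presses on something with over 40 N, if the wrist force passes 120 N, or if a joint passes its speed limit or range.

## Working session

There is one attempt and no reset: what is moved stays moved. The work goes in short steps, Python scripts to look and compute and a tool call to move; the robot and the scene stay as the last step left them, time stands still between calls to the robot, and variables do not carry over. Pictures are saved under pics/ and viewed, at most 10 in all, crops included, and the job is handed in when it is done.

Besides the shell and the picture viewer there is one more tool, called as a command line: name --argument value ..., lists and objects as JSON in quotes. step_arm: Moves the arm, as the interface text tells. Scaled input: -1 to 1 covers 500 mm each way for a shift and 30 degrees each way for a turn. Its arguments: {"type":"object","properties":{"series":{"type":"array","items":{"type":"object","properties":{"grip":{"type":"number"},"x":{"type":"number","minimum":-1,"maximum":1},"y":{"type":"number","minimum":-1,"maximum":1},"z":{"type":"number","minimum":-1,"maximum":1},"ax":{"type":"number","minimum":-1,"maximum":1},"ay":{"type":"number","minimum":-1,"maximum":1},"az":{"type":"number","minimum":-1,"maximum":1}}}},"force":{"type":"number"}},"required":["series"]}

```bash
mkdir -p pics; cat > h.py <<'E'
import numpy as np, cv2
from scipy.spatial.transform import Rotation as Ro
from workcell import bot, imaging
def cam(n,save=None):
    c=imaging.read_camera(n)
    if save: cv2.imwrite(f'pics/{save}.png',c['img'][:,:,::-1])
    return c
def ray(c,uv):
    K=np.array([[c['fx'],0,c['cx']],[0,c['fy'],c['cy']],[0,0,1.]])
    uv=np.array(uv,float).reshape(-1,1,2)
    p=cv2.undistortPoints(uv,K,np.array([c['k1'],0,0,0.]))[:,0]
    R=np.array(c['R']);t=np.array(c['t'])
    d=np.c_[p,np.ones(len(p))]@R
    return -R.T@t,d
def plane(c,uv,z):
    o,d=ray(c,uv); return o+d*((z-o[2])/d[:,2])[:,None]
E
python3 - <<'E'
from h import *
a=cam('top');b=cam('scene')
cv2.imwrite('pics/top.png',a['img'][:,:,::-1]);cv2.imwrite('pics/scene.png',b['img'][:,:,::-1])
print(bot.read_state()); print(a['R'],a['t'],a['k1'])
E
```

```text
{'time': 0.1, 'q': array([ 1.07209707e+00,  2.64712847e-01,  1.60525230e+00, -1.60784985e-05,
        1.27369756e+00, -3.69177314e-02]), 'joint_vel': array([-0.00145164, -0.00310087, -0.00199827,  0.00138811,  0.00205328,
        0.00157002]), 'joint_torque': array([ 5.37101660e-04, -5.16707110e+01, -3.68592489e+01,  7.76461297e-05,
        6.21079598e-03, -2.02006237e-05]), 'tool_pos': array([0.30044013, 0.60370624, 0.23005489]), 'tcp_rot': array([-0.7188074 , -3.05770536,  0.00314158]), 'wrist_force': array([-0.31143356,  0.4981677 , -0.33818521]), 'torque': array([-0.06164784, -0.00982367, -0.02269533]), 'grip_force': 0.0, 'width': 0.9991305731415924}
[[-0.04185044 -0.99912021 -0.00271036]
 [-0.97176     0.04133463 -0.23232296]
 [ 0.2322306  -0.007089   -0.97263492]] [-0.00414358  0.47350221  1.03121239] -0.028840332863279947
```

View pics/top.png

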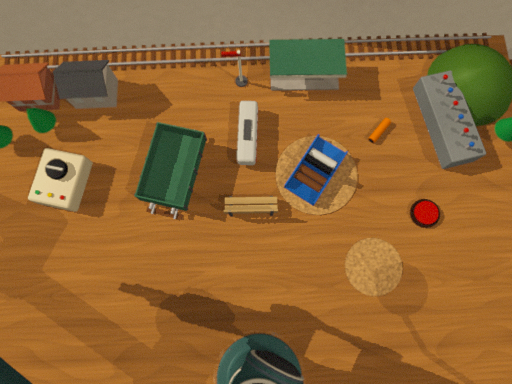

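View pics/scene.png

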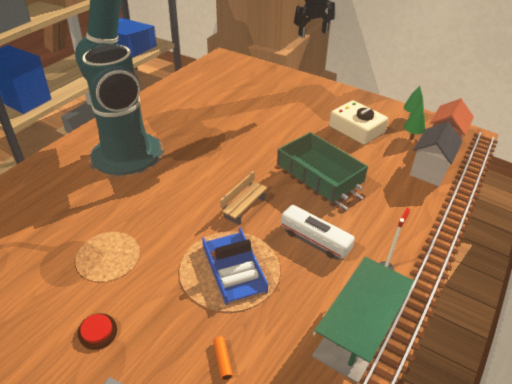

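The top view shows the dish on the large mat at about (316,172), with the bar at (322,160), the logs at (310,178) and the silver pipes at (322,153). The wagon is at (172,167), the railcar at (247,132) and the bench at (250,205). In the scene view the dish is at (235,265) and the wagon at (322,167).

```bash
python3 - <<'E'
from h import *
c=cam('top');im=c['img'];hsv=cv2.cvtColor(im,cv2.COLOR_RGB2HSV)
def big(m,box):
    x0,y0,x1,y1=box; k=np.zeros(m.shape,np.uint8);k[y0:y1,x0:x1]=(m[y0:y1,x0:x1]>0)*255
    k=cv2.morphologyEx(k,cv2.MORPH_CLOSE,np.ones((3,3)))
    cs,_=cv2.findContours(k,cv2.RETR_EXTERNAL,cv2.CHAIN_APPROX_NONE);return max(cs,key=cv2.contourArea)
def rect(n,m,box,z):
    q=big(m,box); P=plane(c,q[:,0].astype(float),z)[:,:2].astype(np.float32)
    r=cv2.minAreaRect(P*1000); print(n,np.round(r[0]),np.round(r[1]),round(r[2],1)); return q
rect('wagon@85',cv2.inRange(hsv,(65,60,20),(95,255,255)),(130,115,215,225),.085)
rect('dish@38',cv2.inRange(hsv,(100,120,40),(130,255,255)),(275,125,360,215),.038)
rect('bar@85',cv2.inRange(hsv,(0,0,0),(180,255,50)),(280,130,355,210),.085)
rect('pipes@25',cv2.inRange(hsv,(0,0,110),(180,50,255)),(285,135,350,200),.025)
rect('railcar@61',cv2.inRange(hsv,(0,0,130),(180,60,255)),(230,90,265,175),.061)
rect('bench@40',cv2.inRange(hsv,(15,50,150),(30,150,255)),(220,190,282,222),.05)
m=cv2.inRange(hsv,(8,40,60),(25,158,255))
E=np.array([[277,175],[357,176],[316,136],[314,214],[289,147],[345,203],[286,202],[347,152]])
print(np.round(plane(c,E,.004)[:,:2]*1000))
crop=im[110:230,125:365]
cv2.imwrite('pics/crop.png',cv2.resize(crop,None,fx=3.3,fy=3.3,interpolation=cv2.INTER_CUBIC)[:,:,::-1])
E
```

```text
wagon@85 [539. 207.] [137. 211.] 74.7
dish@38 [ 525. -176.] [ 94. 176.] 54.3
bar@85 [ 525. -176.] [77. 18.] 53.4
pipes@25 [ 561. -200.] [82. 23.] 53.7
railcar@61 [634.   5.] [ 50. 178.] 85.6
bench@40 [434.   3.] [139.  38.] 87.6
[[ 522.  -73.]
 [ 510. -296.]
 [ 633. -190.]
 [ 408. -168.]
 [ 603. -111.]
 [ 434. -255.]
 [ 444.  -93.]
 [ 581. -274.]]
```

View pics/crop.png

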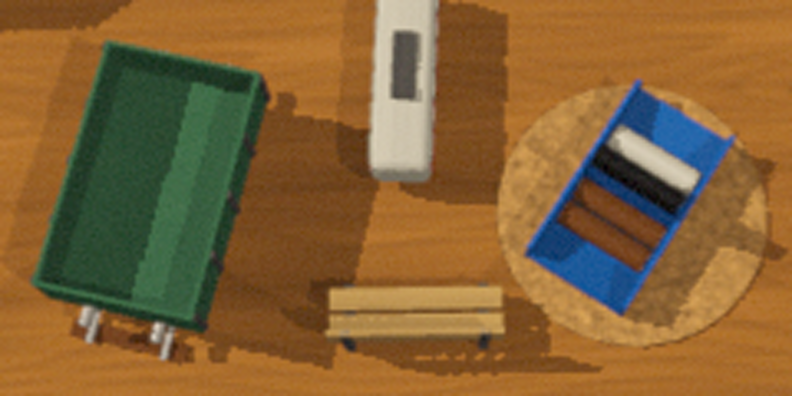

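```bash
cat >> h.py <<'E'
def down(head,tilt=0):
    "tool x at heading (deg), pointing down; tilt swings fingers along tool +y (deg)"
    x=np.array([np.cos(np.radians(head)),np.sin(np.radians(head)),0]);z=np.array([0,0,-1.])
    return Ro.from_matrix(np.c_[x,np.cross(z,x),z])*Ro.from_euler('x',-tilt,degrees=True)
def seq(targets):
    s=bot.read_state();p=s['tool_pos'];R=Ro.from_rotvec(s['tcp_rot'])
    for q,T in targets:
        q=np.array(q,float)/1000
        print('shift',np.round(R.inv().apply(q-p)/.5,4),'turn',np.round((R.inv()*T).as_rotvec()/np.radians(30),4))
        p,R=q,T
E
python3 - <<'E'
from h import *
seq([((375,300,230),down(124)),((460,20,230),down(95)),((525,-176,230),down(66.5)),((525,-176,230),down(54.3))])
E
```

```text
shift [-0.4041 -0.4775  0.0013] turn [-3.300e-03  8.000e-04  9.846e-01]
shift [-0.5593 -0.1722  0.    ] turn [0.     0.     0.9667]
shift [-0.4018  0.0953  0.    ] turn [0.   0.   0.95]
shift [0. 0. 0.] turn [0.     0.     0.4067]
```

step_arm --series '[{"x": -0.404,"y": -0.478,"az": 0.985,"grip": -1},{"x": -0.404,"y": -0.478,"az": 0.985,"grip": -1},{"x": -0.404,"y": -0.478,"az": 0.985,"grip": -1},{"x": -0.404,"y": -0.478,"az": 0.985,"grip": -1},{"x": -0.404,"y": -0.478,"az": 0.985,"grip": -1},{"x": -0.404,"y": -0.478,"az": 0.985,"grip": -1},{"x": -0.404,"y": -0.478,"az": 0.985,"grip": -1},{"x": -0.404,"y": -0.478,"az": 0.985,"grip": -1}]'

```text
validation failed for argument at $.se...
```

step_arm --series '[{"x": -0.559,"y": -0.172,"az": 0.967},{"x": -0.559,"y": -0.172,"az": 0.967},{"x": -0.559,"y": -0.172,"az": 0.967},{"x": -0.559,"y": -0.172,"az": 0.967},{"x": -0.559,"y": -0.172,"az": 0.967},{"x": -0.559,"y": -0.172,"az": 0.967},{"x": -0.559,"y": -0.172,"az": 0.967}]'

```text
validation failed for argument at $.se...
```

step_arm --series '[{"x": -0.402,"y": 0.095,"az": 0.95},{"x": -0.402,"y": 0.095,"az": 0.95},{"x": -0.402,"y": 0.095,"az": 0.95},{"x": -0.402,"y": 0.095,"az": 0.95},{"x": -0.402,"y": 0.095,"az": 0.95},{"x": -0.402,"y": 0.095,"az": 0.95}]'

```text
validation failed for argument at $.se...
```

step_arm --series '[{"az": 0.407},{"az": 0.407},{"az": 0.407},{"az": 0.407}]'

```text
validation failed for argument at $.se...
```

```bash
python3 - <<'E'
from h import *
c=cam('wrist','w1');hsv=cv2.cvtColor(c['img'],cv2.COLOR_RGB2HSV)
s=bot.read_state();print(s['time'],s['tool_pos'],Ro.from_rotvec(s['tcp_rot']).as_matrix()[:,0])
m=cv2.inRange(hsv,(100,120,40),(130,255,255))
cs,_=cv2.findContours(m,cv2.RETR_EXTERNAL,cv2.CHAIN_APPROX_NONE)
q=np.concatenate([k for k in cs if cv2.contourArea(k)>200])
print(cv2.minAreaRect((plane(c,q[:,0].astype(float),.038)[:,:2]*1000).astype(np.float32)),cv2.boundingRect(q))
E
```

```text
0.2 [0.30052654 0.60389152 0.23042322] [-8.95240168e-01  4.45583923e-01  9.54367390e-05]Traceback (most recent call last):
  File "<stdin>", line 6, in <module>
ValueError: need at least one array to concatenate
```

View pics/w1.png

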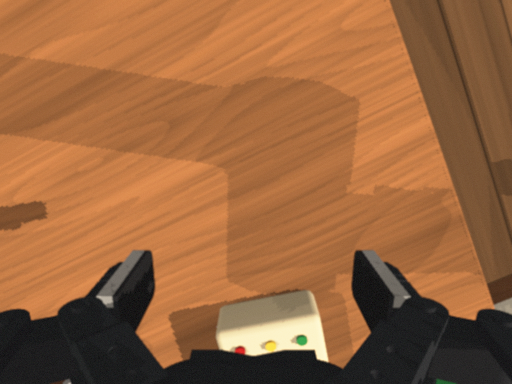

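The moves were refused, so the arm hasn't moved. The wrist view shows only the white controller at (270,320) between the fingers. I'll retry one row with every field filled in.

step_arm --series '[{"x": -0.404,"y": -0.478,"z": 0,"ax": 0,"ay": 0,"az": 0.985,"grip": -1}]' --force 60

```text
time: 0.3
tool_pos: [0.3116, 0.559, 0.2299]
tcp_rot: [-0.945, -2.995, -0.002]
wrist_force: [1.0, -0.8, 0.6]
width: 0.999
grip_force: 0.0
```

Every field is needed. I'll recompute from the current pose.

```bash
python3 - <<'E'
from h import *
seq([((385,300,230),down(115)),((460,20,230),down(86)),((525,-176,230),down(57)),((525,-176,230),down(54.3))])
E
```

```text
shift [-0.4174 -0.34   -0.0011] turn [ 6.000e-04 -3.500e-03  9.996e-01]
shift [-0.5709 -0.1007  0.    ] turn [0.     0.     0.9667]
shift [-0.382  0.157  0.   ] turn [0.     0.     0.9667]
shift [0. 0. 0.] turn [0.   0.   0.09]
```

step_arm --series '[{"x": -0.417,"y": -0.34,"z": 0,"ax": 0,"ay": 0,"az": 1,"grip": -1},{"x": -0.417,"y": -0.34,"z": 0,"ax": 0,"ay": 0,"az": 1,"grip": -1},{"x": -0.417,"y": -0.34,"z": 0,"ax": 0,"ay": 0,"az": 1,"grip": -1},{"x": -0.417,"y": -0.34,"z": 0,"ax": 0,"ay": 0,"az": 1,"grip": -1},{"x": -0.417,"y": -0.34,"z": 0,"ax": 0,"ay": 0,"az": 1,"grip": -1},{"x": -0.417,"y": -0.34,"z": 0,"ax": 0,"ay": 0,"az": 1,"grip": -1},{"x": -0.417,"y": -0.34,"z": 0,"ax": 0,"ay": 0,"az": 1,"grip": -1}]'

```text
time: 1.0
tool_pos: [0.3861, 0.2943, 0.2313]
tcp_rot: [1.694, 2.645, -0.001]
wrist_force: [-0.3, -0.3, -0.5]
width: 1.0
grip_force: 0.0
```

step_arm --series '[{"x": -0.571,"y": -0.101,"z": 0,"ax": 0,"ay": 0,"az": 0.967,"grip": -1},{"x": -0.571,"y": -0.101,"z": 0,"ax": 0,"ay": 0,"az": 0.967,"grip": -1},{"x": -0.571,"y": -0.101,"z": 0,"ax": 0,"ay": 0,"az": 0.967,"grip": -1},{"x": -0.571,"y": -0.101,"z": 0,"ax": 0,"ay": 0,"az": 0.967,"grip": -1},{"x": -0.571,"y": -0.101,"z": 0,"ax": 0,"ay": 0,"az": 0.967,"grip": -1},{"x": -0.571,"y": -0.101,"z": 0,"ax": 0,"ay": 0,"az": 0.967,"grip": -1},{"x": -0.571,"y": -0.101,"z": 0,"ax": 0,"ay": 0,"az": 0.967,"grip": -1}]'

```text
time: 1.7
tool_pos: [0.4617, 0.0135, 0.2315]
tcp_rot: [2.303, 2.135, -0.0]
wrist_force: [-0.1, 0.1, -0.9]
width: 0.998
grip_force: 0.0
```

step_arm --series '[{"x": -0.382,"y": 0.157,"z": 0,"ax": 0,"ay": 0,"az": 0.967,"grip": -1},{"x": -0.382,"y": 0.157,"z": 0,"ax": 0,"ay": 0,"az": 0.967,"grip": -1},{"x": -0.382,"y": 0.157,"z": 0,"ax": 0,"ay": 0,"az": 0.967,"grip": -1},{"x": -0.382,"y": 0.157,"z": 0,"ax": 0,"ay": 0,"az": 0.967,"grip": -1},{"x": -0.382,"y": 0.157,"z": 0,"ax": 0,"ay": 0,"az": 0.967,"grip": -1},{"x": -0.382,"y": 0.157,"z": 0,"ax": 0,"ay": 0,"az": 0.967,"grip": -1},{"x": -0.382,"y": 0.157,"z": 0,"ax": 0,"ay": 0,"az": 0.967,"grip": -1}]'

```text
time: 2.4
tool_pos: [0.5251, -0.1775, 0.2308]
tcp_rot: [-2.759, -1.498, 0.0]
wrist_force: [0.5, -0.3, -1.0]
width: 1.0
grip_force: 0.0
```

step_arm --series '[{"x": 0,"y": 0,"z": 0,"ax": 0,"ay": 0,"az": 0.09,"grip": -1},{"x": 0,"y": 0,"z": 0,"ax": 0,"ay": 0,"az": 0.09,"grip": -1}]'

```text
time: 2.6
tool_pos: [0.5249, -0.1772, 0.2313]
tcp_rot: [-2.794, -1.435, -0.0]
wrist_force: [0.4, 0.5, -0.9]
width: 1.001
grip_force: 0.0
```

```bash
python3 - <<'E'
from h import *
c=cam('wrist','w2');hsv=cv2.cvtColor(c['img'],cv2.COLOR_RGB2HSV)
s=bot.read_state();print(s['time'],s['tool_pos'],Ro.from_rotvec(s['tcp_rot']).as_matrix()[:,0])
m=cv2.inRange(hsv,(100,120,40),(130,255,255))
cs,_=cv2.findContours(m,cv2.RETR_EXTERNAL,cv2.CHAIN_APPROX_NONE)
q=np.concatenate([k for k in cs if cv2.contourArea(k)>200])
print(cv2.minAreaRect((plane(c,q[:,0].astype(float),.038)[:,:2]*1000).astype(np.float32)),cv2.boundingRect(q))
seq([((525,-176,55),down(54.3))])
E
```

```text
2.65 [ 0.52493243 -0.17740176  0.23137336] [5.81849876e-01 8.13296106e-01 4.07404393e-04]
((532.9156494140625, -176.3162384033203), (95.14356994628906, 174.1024627685547), 54.33112716674805) (171, 118, 178, 93)
shift [ 0.0022 -0.0014  0.3527] turn [-0.0005 -0.0008  0.004 ]
```

View pics/w2.png

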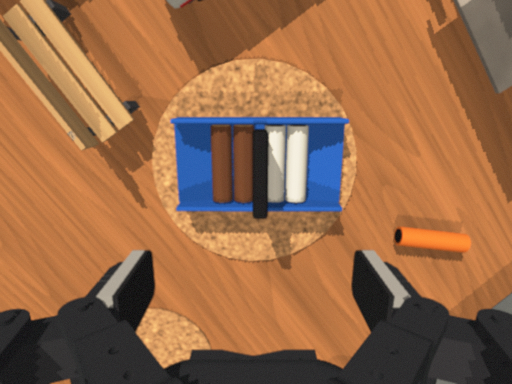

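The wrist view shows the dish at about (260,165), aligned with the fingers, with the bar at column 260, rows 130–217. The logs are on the left and the silver pipes on the right. I'll check the bar and the mat centre from this view.

```bash
python3 - <<'E'
from h import *
c=cam('wrist');print(-np.array(c['R']).T@c['t'])
print('bar',np.round(plane(c,[[260,130],[260,216],[254,173],[267,173]],.085)[:,:2]*1000))
print('rim',np.round(plane(c,[[173,119],[348,119],[178,210],[343,210]],.038)[:,:2]*1000))
E=np.array([[153,160],[356,160],[255,58],[255,261]])
P=plane(c,E,.004)[:,:2]*1000;print('mat',np.round(P),P[:2].mean(0),P[2:].mean(0))
E
```

```text
[ 0.56590231 -0.11929703  0.37486092]
bar [[ 556. -144.]
 [ 511. -207.]
 [ 530. -171.]
 [ 539. -178.]]
rim [[ 491.  -89.]
 [ 631. -189.]
 [ 435. -165.]
 [ 578. -267.]]
mat [[ 437. -108.]
 [ 621. -240.]
 [ 591.  -88.]
 [ 457. -276.]] [ 529.10151555 -173.96489375] [ 524.25262352 -181.70804784]
```

```bash
python3 - <<'E'
from h import *
c=imaging.read_camera('scene');im=cv2.imread('pics/scene.png');hsv=cv2.cvtColor(im,cv2.COLOR_BGR2HSV)
m=cv2.inRange(hsv,(0,0,0),(180,255,60));k=np.zeros_like(m);k[225:275,205:260]=m[225:275,205:260]
cs,_=cv2.findContours(k,0,1);q=max(cs,key=cv2.contourArea);print(cv2.boundingRect(q),cv2.approxPolyDP(q,2,True)[:,0].tolist())
m=cv2.inRange(hsv,(100,120,40),(130,255,255));k=np.zeros_like(m);k[220:310,195:275]=m[220:310,195:275]
cs,_=cv2.findContours(k,0,1);q=max(cs,key=cv2.contourArea);a=cv2.approxPolyDP(q,3,True)[:,0].astype(float);print(a.tolist());print(np.round(plane(c,a,.038)[:,:2]*1000).tolist())
print('mat',np.round(plane(c,[[179,271],[281,269],[228,233],[229,310]],.004)[:,:2]*1000).tolist())
w=imaging.read_camera('wrist');print(w['fx'],w['cx'],w['cy'])
cv2.imwrite('pics/sc2.png',cv2.resize(c['img'][190:330,150:310],None,fx=4,fy=4,interpolation=2)[:,:,::-1])
E
```

```text
(227, 255, 2, 1) [[227, 255]]
[[239.0, 234.0], [204.0, 241.0], [227.0, 300.0], [257.0, 292.0], [253.0, 287.0], [260.0, 284.0], [255.0, 281.0], [225.0, 290.0], [209.0, 251.0], [240.0, 240.0]]
[[499.0, -110.0], [446.0, -174.0], [584.0, -274.0], [624.0, -223.0], [610.0, -217.0], [618.0, -202.0], [605.0, -202.0], [566.0, -256.0], [474.0, -191.0], [512.0, -124.0]]
mat [[435.0, -255.0], [621.0, -119.0], [457.0, -97.0], [588.0, -274.0]]
335.4386304849718 252.81979663437886 195.2334484037547
```

View pics/sc2.png

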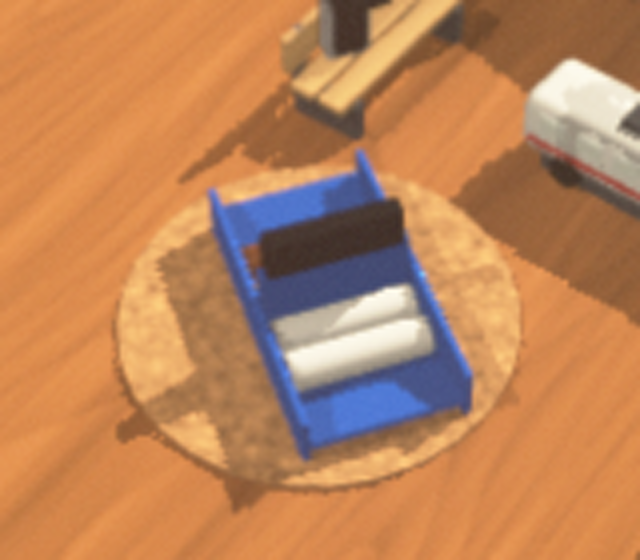

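The close-up shows the bar top running from (262,237) to (402,203) and the dish rim corners at (360,152), (212,192), (303,432) and (470,375). The mat spans columns 118–521.

```bash
python3 - <<'E'
from h import *
c=imaging.read_camera('scene')
f=lambda a:np.array(a)/4.+[150,190]
R=plane(c,f([[360,152],[212,192],[303,432],[470,375]]),.038)[:,:2]*1000;print(np.round(R),R.mean(0))
B=plane(c,f([[262,237],[402,203]]),.085)[:,:2]*1000;print(np.round(B),B.mean(0))
P=plane(c,f([[118,318],[521,322],[330,163],[310,487]]),.004)[:,:2]*1000;print(P[:2].mean(0),P[2:].mean(0))
E
```

```text
[[ 490.  -93.]
 [ 438. -168.]
 [ 579. -272.]
 [ 630. -193.]] [ 534.42640195 -181.24604766]
[[ 509. -210.]
 [ 557. -148.]] [ 532.73755924 -178.78402909]
[ 527.48910062 -187.25333421] [ 524.65381446 -181.60717021]
```

Scene and wrist views agree: bar at (532,-177), mat at (525,-182). The top view reads about 8 mm short in x.

```bash
python3 - <<'E'
from h import *
seq([((532,-177,100),down(54.3)),((532,-177,55),down(54.3)),((532,-177,200),down(54.3))])
E
```

```text
shift [0.0107 0.0093 0.2629] turn [ 0.0004 -0.0003  0.0008]
shift [0.   0.   0.09] turn [0. 0. 0.]
shift [ 0.    0.   -0.29] turn [0. 0. 0.]
```

step_arm --series '[{"x": 0.011,"y": 0.009,"z": 0.1,"ax": 0,"ay": 0,"az": 0,"grip": -1},{"x": 0.011,"y": 0.009,"z": 0.18,"ax": 0,"ay": 0,"az": 0,"grip": -1},{"x": 0.011,"y": 0.009,"z": 0.25,"ax": 0,"ay": 0,"az": 0,"grip": -1},{"x": 0.011,"y": 0.009,"z": 0.3,"ax": 0,"ay": 0,"az": 0,"grip": -1},{"x": 0.011,"y": 0.009,"z": 0.33,"ax": 0,"ay": 0,"az": 0,"grip": -1},{"x": 0.011,"y": 0.009,"z": 0.352,"ax": 0,"ay": 0,"az": 0,"grip": -1},{"x": 0.011,"y": 0.009,"z": 0.352,"ax": 0,"ay": 0,"az": 0,"grip": -1},{"x": 0.011,"y": 0.009,"z": 0.352,"ax": 0,"ay": 0,"az": 0,"grip": -1}]' --force 60

```text
time: 3.65
tool_pos: [0.5329, -0.1779, 0.0564]
tcp_rot: [2.795, 1.431, 0.002]
wrist_force: [0.8, -0.7, 0.1]
width: 1.001
grip_force: 0.0
```

step_arm --series '[{"x": 0,"y": 0,"z": 0,"ax": 0,"ay": 0,"az": 0,"grip": 0.2},{"x": 0,"y": 0,"z": 0,"ax": 0,"ay": 0,"az": 0,"grip": 0.4},{"x": 0,"y": 0,"z": 0,"ax": 0,"ay": 0,"az": 0,"grip": 0.55},{"x": 0,"y": 0,"z": 0,"ax": 0,"ay": 0,"az": 0,"grip": 0.6},{"x": 0,"y": 0,"z": 0,"ax": 0,"ay": 0,"az": 0,"grip": 0.65},{"x": 0,"y": 0,"z": 0,"ax": 0,"ay": 0,"az": 0,"grip": 0.7},{"x": 0,"y": 0,"z": 0,"ax": 0,"ay": 0,"az": 0,"grip": 0.8},{"x": 0,"y": 0,"z": 0,"ax": 0,"ay": 0,"az": 0,"grip": 1},{"x": 0,"y": 0,"z": 0,"ax": 0,"ay": 0,"az": 0,"grip": 1},{"x": 0,"y": 0,"z": 0,"ax": 0,"ay": 0,"az": 0,"grip": 1},{"x": 0,"y": 0,"z": 0,"ax": 0,"ay": 0,"az": 0,"grip": 1}]' --force 60

```text
time: 4.75
tool_pos: [0.5322, -0.1777, 0.0556]
tcp_rot: [2.796, 1.432, 0.0]
wrist_force: [-0.7, 0.4, 4.9]
width: 0.154
grip_force: 59.4
```

```bash
python3 - <<'E'
from h import *
s=bot.read_state();print(s['time'],s['tool_pos'],s['width'],s['grip_force'],s['wrist_force'])
c=imaging.read_camera('scene');cv2.imwrite('pics/sc3.png',c['img'][90:320,150:450,::-1].repeat(2,0).repeat(2,1))
E
```

```text
4.75 [ 0.53218671 -0.17770217  0.05564395] 0.153625284604253 59.41324710845947 [-0.74648367  0.40526284  4.91777176]
```

View pics/sc3.png

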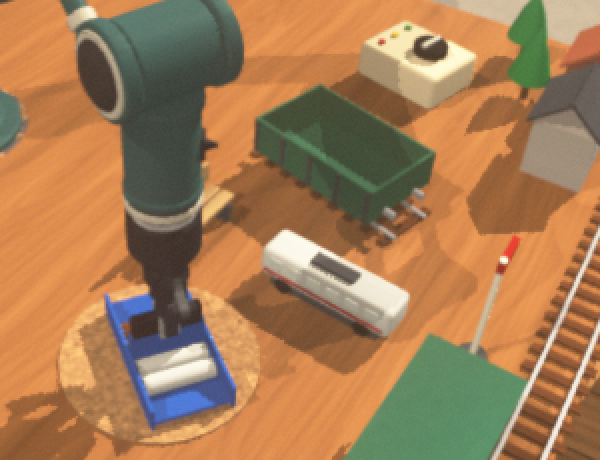

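The bar is gripped: width 0.154 is about 13 mm, at 59 N. The wagon rim corners are at crop (256,122), (321,88), (433,152) and (372,192).

```bash
python3 - <<'E'
from h import *
c=imaging.read_camera('scene')
R=plane(c,np.array([[256,122],[321,88],[433,152],[372,192]])/2.+[150,90],.085)[:,:2]*1000;print(np.round(R),R.mean(0))
w=R.mean(0)*.6+.4*np.array([547,209]);print(w)
t=np.array([542,209.]); u=np.array([.965,-.264]); o=t+70*u;print(o)
d=down
seq([((532,-177,215),d(54.3)),((560,10,215),d(64)),((o[0],o[1],215),d(74.7)),((o[0],o[1],205),d(74.7,22)),((o[0],o[1],205),d(74.7,42))])
E
```

```text
[[436. 165.]
 [471. 289.]
 [663. 242.]
 [631. 122.]] [550.11657702 204.53114788]
[548.86994621 206.31868873]
[609.55 190.52]
shift [ 0.001  -0.001  -0.3188] turn [ 0.001  -0.0002 -0.0024]
shift [ 0.3364 -0.1728  0.    ] turn [ 0.      0.     -0.3233]
shift [ 0.3679 -0.0692  0.    ] turn [ 0.      0.     -0.3567]
shift [0.   0.   0.02] turn [-0.7333  0.     -0.    ]
shift [0. 0. 0.] turn [-0.6667 -0.     -0.    ]
```

step_arm --series '[{"x": 0,"y": 0,"z": -0.01,"ax": 0,"ay": 0,"az": 0,"grip": 1},{"x": 0,"y": 0,"z": -0.03,"ax": 0,"ay": 0,"az": 0,"grip": 1},{"x": 0,"y": 0,"z": -0.06,"ax": 0,"ay": 0,"az": 0,"grip": 1},{"x": 0,"y": 0,"z": -0.1,"ax": 0,"ay": 0,"az": 0,"grip": 1},{"x": 0,"y": 0,"z": -0.14,"ax": 0,"ay": 0,"az": 0,"grip": 1},{"x": 0,"y": 0,"z": -0.18,"ax": 0,"ay": 0,"az": 0,"grip": 1},{"x": 0,"y": 0,"z": -0.22,"ax": 0,"ay": 0,"az": 0,"grip": 1},{"x": 0,"y": 0,"z": -0.26,"ax": 0,"ay": 0,"az": 0,"grip": 1},{"x": 0,"y": 0,"z": -0.29,"ax": 0,"ay": 0,"az": 0,"grip": 1},{"x": 0,"y": 0,"z": -0.31,"ax": 0,"ay": 0,"az": 0,"grip": 1},{"x": 0,"y": 0,"z": -0.32,"ax": 0,"ay": 0,"az": 0,"grip": 1},{"x": 0,"y": 0,"z": -0.32,"ax": 0,"ay": 0,"az": 0,"grip": 1}]'

```text
time: 6.05
tool_pos: [0.5321, -0.1777, 0.2158]
tcp_rot: [2.796, 1.432, 0.001]
wrist_force: [0.8, -0.1, -3.6]
width: 0.154
grip_force: 58.6
```

```bash
python3 - <<'E'
from h import *
d=down;s=bot.read_state();print(s['tool_pos'],s['wrist_force'],s['torque'],s['width'])
seq([((574,6,215),d(65)),((617,190,215),d(76))])
E
```

```text
[ 0.53212417 -0.17767836  0.21578128] [ 0.83772757 -0.06639217 -3.59345444] [-0.00541116 -0.03047973 -0.02852883] 0.15378247963333735
shift [ 0.347  -0.1468  0.0015] turn [ 1.500e-03 -3.000e-04 -3.591e-01]
shift [ 0.3699 -0.0776  0.    ] turn [ 0.      0.     -0.3667]
```

step_arm --series '[{"x": 0.007,"y": -0.003,"z": 0,"ax": 0,"ay": 0,"az": -0.007,"grip": 1},{"x": 0.021,"y": -0.009,"z": 0,"ax": 0,"ay": 0,"az": -0.022,"grip": 1},{"x": 0.045,"y": -0.019,"z": 0,"ax": 0,"ay": 0,"az": -0.047,"grip": 1},{"x": 0.076,"y": -0.032,"z": 0,"ax": 0,"ay": 0,"az": -0.079,"grip": 1},{"x": 0.111,"y": -0.047,"z": 0,"ax": 0,"ay": 0,"az": -0.115,"grip": 1},{"x": 0.149,"y": -0.063,"z": 0,"ax": 0,"ay": 0,"az": -0.154,"grip": 1},{"x": 0.191,"y": -0.081,"z": 0,"ax": 0,"ay": 0,"az": -0.197,"grip": 1},{"x": 0.232,"y": -0.098,"z": 0,"ax": 0,"ay": 0,"az": -0.24,"grip": 1},{"x": 0.274,"y": -0.116,"z": 0,"ax": 0,"ay": 0,"az": -0.284,"grip": 1},{"x": 0.309,"y": -0.131,"z": 0,"ax": 0,"ay": 0,"az": -0.32,"grip": 1},{"x": 0.333,"y": -0.141,"z": 0,"ax": 0,"ay": 0,"az": -0.345,"grip": 1},{"x": 0.347,"y": -0.147,"z": 0,"ax": 0,"ay": 0,"az": -0.359,"grip": 1}]'

```text
time: 7.25
tool_pos: [0.5736, 0.0079, 0.2149]
tcp_rot: [-2.647, -1.691, 0.001]
wrist_force: [0.9, 0.2, -4.8]
width: 0.155
grip_force: 58.6
```

step_arm --series '[{"x": 0.007,"y": -0.002,"z": 0,"ax": 0,"ay": 0,"az": -0.007,"grip": 1},{"x": 0.022,"y": -0.005,"z": 0,"ax": 0,"ay": 0,"az": -0.022,"grip": 1},{"x": 0.048,"y": -0.01,"z": 0,"ax": 0,"ay": 0,"az": -0.048,"grip": 1},{"x": 0.081,"y": -0.017,"z": 0,"ax": 0,"ay": 0,"az": -0.081,"grip": 1},{"x": 0.118,"y": -0.025,"z": 0,"ax": 0,"ay": 0,"az": -0.117,"grip": 1},{"x": 0.159,"y": -0.033,"z": 0,"ax": 0,"ay": 0,"az": -0.158,"grip": 1},{"x": 0.203,"y": -0.043,"z": 0,"ax": 0,"ay": 0,"az": -0.202,"grip": 1},{"x": 0.248,"y": -0.052,"z": 0,"ax": 0,"ay": 0,"az": -0.246,"grip": 1},{"x": 0.292,"y": -0.061,"z": 0,"ax": 0,"ay": 0,"az": -0.29,"grip": 1},{"x": 0.329,"y": -0.069,"z": 0,"ax": 0,"ay": 0,"az": -0.326,"grip": 1},{"x": 0.355,"y": -0.074,"z": 0,"ax": 0,"ay": 0,"az": -0.352,"grip": 1},{"x": 0.37,"y": -0.078,"z": 0,"ax": 0,"ay": 0,"az": -0.367,"grip": 1}]'

```text
time: 8.45
tool_pos: [0.6168, 0.1917, 0.2151]
tcp_rot: [-2.474, -1.936, 0.0]
wrist_force: [0.1, 0.0, -3.0]
width: 0.155
grip_force: 58.6
```

```bash
python3 - <<'E'
from h import *
d=down;s=bot.read_state();print(s['tool_pos'],s['q'])
seq([((617,190,205),d(76)),((617,190,198),d(76,20)),((617,190,195),d(76,42))])
c=cam('scene');a=c['img'][60:260,180:440];cv2.imwrite('pics/sc4.png',cv2.resize(a,None,fx=2.5,fy=2.5)[:,:,::-1])
E
```

```text
[0.61678968 0.1917061  0.21513154] [2.62773147e-01 2.19743764e-01 1.68827198e+00 2.58668142e-05
 1.23368663e+00 5.05246169e-01]
shift [-0.0032  0.0012  0.0203] turn [-0.0002  0.0001  0.0036]
shift [0.    0.    0.014] turn [-0.6667 -0.     -0.    ]
shift [ 0.     -0.0021  0.0056] turn [-0.7333  0.      0.    ]
```

View pics/sc4.png

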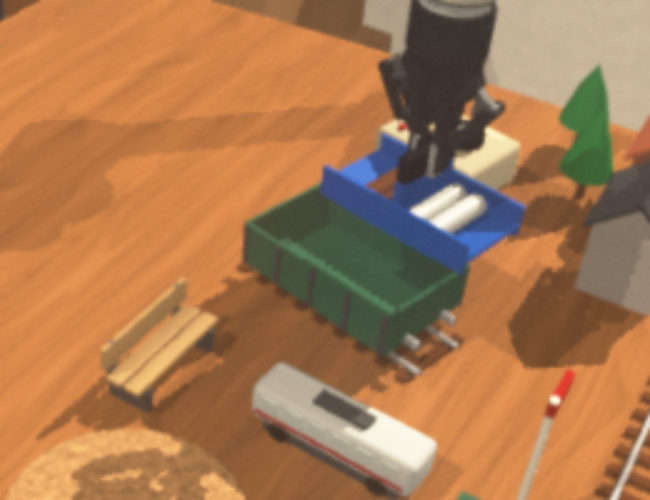

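The dish is level over the wagon, with the pipes in their section. Now I'll lower a little and tip.

step_arm --series '[{"x": -0.003,"y": 0,"z": 0.006,"ax": -0.02,"ay": 0,"az": 0,"grip": 1},{"x": -0.003,"y": 0,"z": 0.018,"ax": -0.06,"ay": 0,"az": 0,"grip": 1},{"x": -0.003,"y": 0,"z": 0.03,"ax": -0.12,"ay": 0,"az": 0,"grip": 1},{"x": -0.003,"y": 0,"z": 0.04,"ax": -0.2,"ay": 0,"az": 0,"grip": 1},{"x": -0.003,"y": 0,"z": 0.048,"ax": -0.28,"ay": 0,"az": 0,"grip": 1},{"x": -0.003,"y": 0,"z": 0.05,"ax": -0.36,"ay": 0,"az": 0,"grip": 1},{"x": -0.003,"y": 0,"z": 0.05,"ax": -0.44,"ay": 0,"az": 0,"grip": 1},{"x": -0.003,"y": 0,"z": 0.05,"ax": -0.52,"ay": 0,"az": 0,"grip": 1},{"x": -0.003,"y": 0,"z": 0.05,"ax": -0.6,"ay": 0,"az": 0,"grip": 1},{"x": -0.003,"y": 0,"z": 0.05,"ax": -0.68,"ay": 0,"az": 0,"grip": 1},{"x": -0.003,"y": 0,"z": 0.05,"ax": -0.76,"ay": 0,"az": 0,"grip": 1},{"x": -0.003,"y": 0,"z": 0.05,"ax": -0.84,"ay": 0,"az": 0,"grip": 1}]'

```text
time: 9.7
tool_pos: [0.6155, 0.1873, 0.19]
tcp_rot: [2.183, 1.703, 0.381]
wrist_force: [0.5, -1.0, -3.9]
width: 0.154
grip_force: 58.7
```

step_arm --series '[{"x": 0,"y": 0,"z": 0,"ax": -0.08,"ay": 0,"az": 0,"grip": 1},{"x": 0,"y": 0,"z": 0,"ax": -0.16,"ay": 0,"az": 0,"grip": 1},{"x": 0,"y": 0,"z": 0,"ax": -0.24,"ay": 0,"az": 0,"grip": 1},{"x": 0,"y": 0,"z": 0,"ax": -0.32,"ay": 0,"az": 0,"grip": 1},{"x": 0,"y": 0,"z": 0,"ax": -0.4,"ay": 0,"az": 0,"grip": 1},{"x": 0,"y": 0,"z": 0,"ax": -0.48,"ay": 0,"az": 0,"grip": 1},{"x": 0,"y": 0,"z": 0,"ax": -0.54,"ay": 0,"az": 0,"grip": 1},{"x": 0,"y": 0,"z": 0,"ax": -0.56,"ay": 0,"az": 0,"grip": 1},{"x": 0,"y": 0,"z": 0,"ax": -0.56,"ay": 0,"az": 0,"grip": 1},{"x": 0,"y": 0,"z": 0,"ax": -0.56,"ay": 0,"az": 0,"grip": 1},{"x": 0,"y": 0,"z": 0,"ax": -0.56,"ay": 0,"az": 0,"grip": 1},{"x": 0,"y": 0,"z": 0,"ax": -0.56,"ay": 0,"az": 0,"grip": 1}]'

```text
time: 10.9
tool_pos: [0.6167, 0.1888, 0.1908]
tcp_rot: [1.97, 1.539, 0.592]
wrist_force: [0.2, -0.7, -3.1]
width: 0.154
grip_force: 58.9
```

```bash
python3 - <<'E'
from h import *
s=bot.read_state();print(s['time'],s['tool_pos'],s['q'],s['wrist_force'],np.degrees(np.arccos(-Ro.from_rotvec(s['tcp_rot']).as_matrix()[2,2])))
c=cam('scene');a=c['img'][60:200,260:400];a=cv2.resize(a,(400,400))
b=cam('top')['img'][100:240,120:260];b=cv2.resize(b,(400,400))
cv2.imwrite('pics/tip.png',np.hstack([a,b])[:,:,::-1])
E
```

```text
10.9 [0.61665707 0.1887611  0.19079564] [ 0.50596849 -0.01988263  2.17732267 -0.91985413  0.61088388  1.4280156 ] [ 0.20846329 -0.66079174 -3.05921377] 42.020927423658755
```

View pics/tip.png

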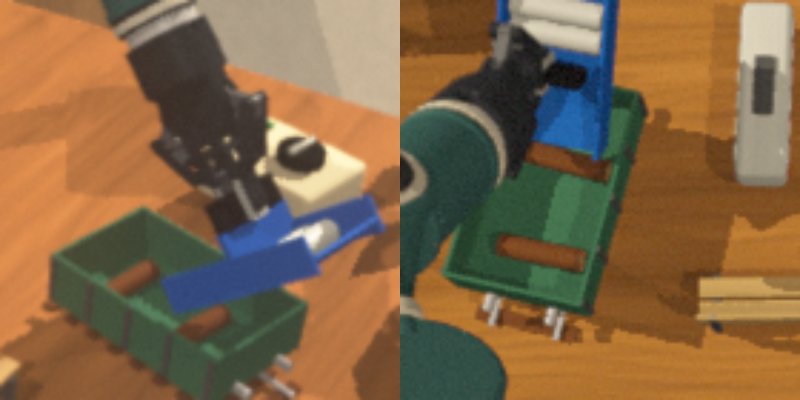

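Both logs lie in the wagon, at (550,160) and (540,250) in the right-hand panel, and both pipes are still in the dish. Now I'll level it.

step_arm --series '[{"x": 0,"y": 0,"z": 0,"ax": 0.02,"ay": 0,"az": 0,"grip": 1},{"x": 0,"y": 0,"z": 0,"ax": 0.06,"ay": 0,"az": 0,"grip": 1},{"x": 0,"y": 0,"z": 0,"ax": 0.12,"ay": 0,"az": 0,"grip": 1},{"x": 0,"y": 0,"z": 0,"ax": 0.18,"ay": 0,"az": 0,"grip": 1},{"x": 0,"y": 0,"z": 0,"ax": 0.25,"ay": 0,"az": 0,"grip": 1},{"x": 0,"y": 0,"z": 0,"ax": 0.32,"ay": 0,"az": 0,"grip": 1},{"x": 0,"y": 0,"z": 0,"ax": 0.39,"ay": 0,"az": 0,"grip": 1},{"x": 0,"y": 0,"z": 0,"ax": 0.46,"ay": 0,"az": 0,"grip": 1},{"x": 0,"y": 0,"z": 0,"ax": 0.53,"ay": 0,"az": 0,"grip": 1},{"x": 0,"y": 0,"z": 0,"ax": 0.6,"ay": 0,"az": 0,"grip": 1},{"x": 0,"y": 0,"z": 0,"ax": 0.66,"ay": 0,"az": 0,"grip": 1},{"x": 0,"y": 0,"z": 0,"ax": 0.72,"ay": 0,"az": 0,"grip": 1}]'

```text
time: 12.2
tool_pos: [0.6164, 0.1888, 0.1905]
tcp_rot: [2.242, 1.753, 0.314]
wrist_force: [-0.2, -0.7, -3.1]
width: 0.156
grip_force: 58.6
```

step_arm --series '[{"x": 0,"y": 0,"z": 0,"ax": 0.06,"ay": 0,"az": 0,"grip": 1},{"x": 0,"y": 0,"z": 0,"ax": 0.12,"ay": 0,"az": 0,"grip": 1},{"x": 0,"y": 0,"z": 0,"ax": 0.18,"ay": 0,"az": 0,"grip": 1},{"x": 0,"y": 0,"z": 0,"ax": 0.24,"ay": 0,"az": 0,"grip": 1},{"x": 0,"y": 0,"z": 0,"ax": 0.3,"ay": 0,"az": 0,"grip": 1},{"x": 0,"y": 0,"z": 0,"ax": 0.36,"ay": 0,"az": 0,"grip": 1},{"x": 0,"y": 0,"z": 0,"ax": 0.42,"ay": 0,"az": 0,"grip": 1},{"x": 0,"y": 0,"z": 0,"ax": 0.48,"ay": 0,"az": 0,"grip": 1},{"x": 0,"y": 0,"z": 0,"ax": 0.54,"ay": 0,"az": 0,"grip": 1},{"x": 0,"y": 0,"z": 0,"ax": 0.6,"ay": 0,"az": 0,"grip": 1},{"x": 0,"y": 0,"z": 0,"ax": 0.65,"ay": 0,"az": 0,"grip": 1},{"x": 0,"y": 0,"z": 0,"ax": 0.68,"ay": 0,"az": 0,"grip": 1}]'

```text
time: 13.4
tool_pos: [0.6167, 0.1887, 0.1903]
tcp_rot: [-2.475, -1.934, 0.001]
wrist_force: [0.1, 0.5, -3.0]
width: 0.152
grip_force: 58.7
```

step_arm --series '[{"x": 0,"y": 0,"z": 0,"ax": 0,"ay": 0,"az": 0,"grip": 1},{"x": 0,"y": 0,"z": 0,"ax": 0,"ay": 0,"az": 0,"grip": 1}]'

```text
time: 13.6
tool_pos: [0.6162, 0.1888, 0.1901]
tcp_rot: [2.475, 1.934, -0.0]
wrist_force: [-0.0, -0.3, -3.8]
width: 0.155
grip_force: 58.7
```

```bash
python3 - <<'E'
from h import *
d=down;s=bot.read_state();print(s['tool_pos'],s['time'],s['wrist_force'])
seq([((570,4,205),d(65)),((524,-182,205),d(54.3)),((524,-182,56),d(54.3))])
E
```

```text
[0.61621429 0.18876727 0.19012857] 13.6 [-0.04794071 -0.26759204 -3.79524303]
shift [-3.809e-01 -3.000e-04 -2.970e-02] turn [-1.000e-04  2.000e-04  3.669e-01]
shift [-0.376   0.0738  0.    ] turn [0.     0.     0.3567]
shift [0.    0.    0.298] turn [0. 0. 0.]
```

step_arm --series '[{"x": -0.008,"y": 0,"z": -0.002,"ax": 0,"ay": 0,"az": 0.007,"grip": 1},{"x": -0.023,"y": 0,"z": -0.005,"ax": 0,"ay": 0,"az": 0.022,"grip": 1},{"x": -0.05,"y": 0,"z": -0.01,"ax": 0,"ay": 0,"az": 0.048,"grip": 1},{"x": -0.084,"y": 0,"z": -0.015,"ax": 0,"ay": 0,"az": 0.081,"grip": 1},{"x": -0.122,"y": 0,"z": -0.02,"ax": 0,"ay": 0,"az": 0.117,"grip": 1},{"x": -0.164,"y": 0,"z": -0.025,"ax": 0,"ay": 0,"az": 0.158,"grip": 1},{"x": -0.21,"y": 0,"z": -0.029,"ax": 0,"ay": 0,"az": 0.202,"grip": 1},{"x": -0.255,"y": 0,"z": -0.03,"ax": 0,"ay": 0,"az": 0.246,"grip": 1},{"x": -0.301,"y": 0,"z": -0.03,"ax": 0,"ay": 0,"az": 0.29,"grip": 1},{"x": -0.339,"y": 0,"z": -0.03,"ax": 0,"ay": 0,"az": 0.327,"grip": 1},{"x": -0.366,"y": 0,"z": -0.03,"ax": 0,"ay": 0,"az": 0.352,"grip": 1},{"x": -0.381,"y": 0,"z": -0.03,"ax": 0,"ay": 0,"az": 0.367,"grip": 1}]'

```text
time: 14.8
tool_pos: [0.5696, 0.002, 0.2056]
tcp_rot: [2.652, 1.684, 0.0]
wrist_force: [0.5, 0.3, -4.0]
width: 0.154
grip_force: 58.7
```

step_arm --series '[{"x": -0.008,"y": 0.001,"z": 0,"ax": 0,"ay": 0,"az": 0.007,"grip": 1},{"x": -0.023,"y": 0.004,"z": 0,"ax": 0,"ay": 0,"az": 0.021,"grip": 1},{"x": -0.049,"y": 0.01,"z": 0,"ax": 0,"ay": 0,"az": 0.046,"grip": 1},{"x": -0.083,"y": 0.016,"z": 0,"ax": 0,"ay": 0,"az": 0.079,"grip": 1},{"x": -0.12,"y": 0.024,"z": 0,"ax": 0,"ay": 0,"az": 0.114,"grip": 1},{"x": -0.162,"y": 0.032,"z": 0,"ax": 0,"ay": 0,"az": 0.154,"grip": 1},{"x": -0.207,"y": 0.041,"z": 0,"ax": 0,"ay": 0,"az": 0.196,"grip": 1},{"x": -0.252,"y": 0.05,"z": 0,"ax": 0,"ay": 0,"az": 0.239,"grip": 1},{"x": -0.297,"y": 0.058,"z": 0,"ax": 0,"ay": 0,"az": 0.282,"grip": 1},{"x": -0.335,"y": 0.066,"z": 0,"ax": 0,"ay": 0,"az": 0.318,"grip": 1},{"x": -0.361,"y": 0.071,"z": 0,"ax": 0,"ay": 0,"az": 0.343,"grip": 1},{"x": -0.376,"y": 0.074,"z": 0,"ax": 0,"ay": 0,"az": 0.357,"grip": 1}]'

```text
time: 16.0
tool_pos: [0.5239, -0.1831, 0.2053]
tcp_rot: [2.797, 1.431, -0.0]
wrist_force: [1.4, -0.1, -3.6]
width: 0.152
grip_force: 58.8
```

step_arm --series '[{"x": 0,"y": 0,"z": 0,"ax": 0,"ay": 0,"az": 0,"grip": 1},{"x": 0,"y": 0,"z": 0.01,"ax": 0,"ay": 0,"az": 0,"grip": 1},{"x": 0,"y": 0,"z": 0.03,"ax": 0,"ay": 0,"az": 0,"grip": 1},{"x": 0,"y": 0,"z": 0.06,"ax": 0,"ay": 0,"az": 0,"grip": 1},{"x": 0,"y": 0,"z": 0.1,"ax": 0,"ay": 0,"az": 0,"grip": 1},{"x": 0,"y": 0,"z": 0.14,"ax": 0,"ay": 0,"az": 0,"grip": 1},{"x": 0,"y": 0,"z": 0.18,"ax": 0,"ay": 0,"az": 0,"grip": 1},{"x": 0,"y": 0,"z": 0.21,"ax": 0,"ay": 0,"az": 0,"grip": 1},{"x": 0,"y": 0,"z": 0.24,"ax": 0,"ay": 0,"az": 0,"grip": 1},{"x": 0,"y": 0,"z": 0.26,"ax": 0,"ay": 0,"az": 0,"grip": 1},{"x": 0,"y": 0,"z": 0.27,"ax": 0,"ay": 0,"az": 0,"grip": 1},{"x": 0,"y": 0,"z": 0.27,"ax": 0,"ay": 0,"az": 0,"grip": 1}]'

```text
time: 17.2
tool_pos: [0.5239, -0.1819, 0.0696]
tcp_rot: [-2.795, -1.433, 0.001]
wrist_force: [0.5, -0.9, -3.1]
width: 0.155
grip_force: 58.8
```

```bash
python3 - <<'E'
from h import *
s=bot.read_state();print(s['time'],s['tool_pos'],s['wrist_force'],s['width'])
seq([((524,-182,56),down(54.3))])
E
```

```text
17.2 [ 0.52390479 -0.18188172  0.06959652] [ 0.4582749  -0.92082751 -3.12689482] 0.15479614862741875
shift [-0.0001  0.0003  0.0272] turn [-0.0021  0.0005 -0.0003]
```

step_arm --series '[{"x": 0,"y": 0,"z": 0.004,"ax": 0,"ay": 0,"az": 0,"grip": 1},{"x": 0,"y": 0,"z": 0.008,"ax": 0,"ay": 0,"az": 0,"grip": 1},{"x": 0,"y": 0,"z": 0.012,"ax": 0,"ay": 0,"az": 0,"grip": 1},{"x": 0,"y": 0,"z": 0.016,"ax": 0,"ay": 0,"az": 0,"grip": 1},{"x": 0,"y": 0,"z": 0.019,"ax": 0,"ay": 0,"az": 0,"grip": 1},{"x": 0,"y": 0,"z": 0.021,"ax": 0,"ay": 0,"az": 0,"grip": 1},{"x": 0,"y": 0,"z": 0.023,"ax": 0,"ay": 0,"az": 0,"grip": 1},{"x": 0,"y": 0,"z": 0.025,"ax": 0,"ay": 0,"az": 0,"grip": 1},{"x": 0,"y": 0,"z": 0.026,"ax": 0,"ay": 0,"az": 0,"grip": 1},{"x": 0,"y": 0,"z": 0.026,"ax": 0,"ay": 0,"az": 0,"grip": 1}]'

```text
time: 18.2
tool_pos: [0.5242, -0.182, 0.0572]
tcp_rot: [-2.796, -1.433, 0.0]
wrist_force: [0.4, 0.1, -2.0]
width: 0.151
grip_force: 58.8
```

step_arm --series '[{"x": 0,"y": 0,"z": 0.001,"ax": 0,"ay": 0,"az": 0,"grip": 1},{"x": 0,"y": 0,"z": 0.001,"ax": 0,"ay": 0,"az": 0,"grip": 1}]'

```text
time: 18.4
tool_pos: [0.5242, -0.1821, 0.0568]
tcp_rot: [2.796, 1.433, 0.0]
wrist_force: [0.1, -0.4, -3.1]
width: 0.154
grip_force: 58.8
```

Still carrying the weight, so I'll inch down.

step_arm --series '[{"x": 0,"y": 0,"z": 0.001,"ax": 0,"ay": 0,"az": 0,"grip": 1},{"x": 0,"y": 0,"z": 0.002,"ax": 0,"ay": 0,"az": 0,"grip": 1},{"x": 0,"y": 0,"z": 0.002,"ax": 0,"ay": 0,"az": 0,"grip": 1}]'

```text
time: 18.7
tool_pos: [0.5242, -0.182, 0.0557]
tcp_rot: [-2.796, -1.433, 0.0]
wrist_force: [-0.4, -0.6, -3.8]
width: 0.153
grip_force: 58.8
```

step_arm --series '[{"x": 0,"y": 0,"z": 0.001,"ax": 0,"ay": 0,"az": 0,"grip": 1},{"x": 0,"y": 0,"z": 0.001,"ax": 0,"ay": 0,"az": 0,"grip": 1}]'

```text
time: 18.9
tool_pos: [0.5243, -0.1821, 0.0557]
tcp_rot: [-2.796, -1.433, 0.0]
wrist_force: [-1.6, 0.4, 0.8]
width: 0.155
grip_force: 59.3
```

Touchdown. Releasing gently and rising.

step_arm --series '[{"x": 0,"y": 0,"z": 0,"ax": 0,"ay": 0,"az": 0,"grip": 0.6},{"x": 0,"y": 0,"z": 0,"ax": 0,"ay": 0,"az": 0,"grip": 0.4},{"x": 0,"y": 0,"z": 0,"ax": 0,"ay": 0,"az": 0,"grip": 0.1},{"x": 0,"y": 0,"z": 0,"ax": 0,"ay": 0,"az": 0,"grip": -0.2},{"x": 0,"y": 0,"z": 0,"ax": 0,"ay": 0,"az": 0,"grip": -0.2},{"x": 0,"y": 0,"z": 0,"ax": 0,"ay": 0,"az": 0,"grip": -0.2},{"x": 0,"y": 0,"z": 0,"ax": 0,"ay": 0,"az": 0,"grip": -0.2}]'

```text
time: 19.6
tool_pos: [0.5242, -0.182, 0.0553]
tcp_rot: [2.796, 1.433, 0.0]
wrist_force: [-0.4, 0.1, -0.4]
width: 0.598
grip_force: 0.0
```

step_arm --series '[{"x": 0,"y": 0,"z": -0.02,"ax": 0,"ay": 0,"az": 0,"grip": -0.2},{"x": 0,"y": 0,"z": -0.06,"ax": 0,"ay": 0,"az": 0,"grip": -0.2},{"x": 0,"y": 0,"z": -0.12,"ax": 0,"ay": 0,"az": 0,"grip": -0.2},{"x": 0,"y": 0,"z": -0.18,"ax": 0,"ay": 0,"az": 0,"grip": -0.2},{"x": 0,"y": 0,"z": -0.25,"ax": 0,"ay": 0,"az": 0,"grip": -0.2},{"x": 0,"y": 0,"z": -0.32,"ax": 0,"ay": 0,"az": 0,"grip": -0.2},{"x": 0,"y": 0,"z": -0.35,"ax": 0,"ay": 0,"az": 0,"grip": -0.2},{"x": 0,"y": 0,"z": -0.35,"ax": 0,"ay": 0,"az": 0,"grip": -0.2},{"x": 0,"y": 0,"z": -0.35,"ax": 0,"ay": 0,"az": 0,"grip": -0.2}]'

```text
time: 20.5
tool_pos: [0.5237, -0.1819, 0.2293]
tcp_rot: [-2.795, -1.433, 0.001]
wrist_force: [0.0, 0.5, -0.1]
width: 0.604
grip_force: 0.0
```

```bash
python3 - <<'E'
from h import *
a=cam('wrist')['img'][30:290,110:390];a=cv2.resize(a,(420,390))
c=cam('scene');b=c['img'][100:330,160:380];b=cv2.resize(b,(373,390))
cv2.imwrite('pics/end.png',np.hstack([a,b])[:,:,::-1]);print(bot.read_state()['time'])
E
```

```text
20.6
```

View pics/end.png

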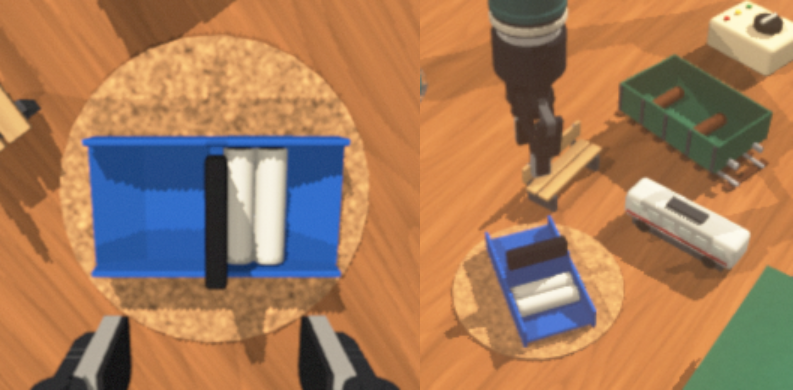

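The dish sits upright on the mat with both pipes inside, and both logs are in the wagon. I'll check the centring numerically.

```bash
python3 - <<'E'
from h import *
c=imaging.read_camera('wrist');f=lambda a:np.array(a)/1.5+[110,30]
R=plane(c,f([[84,140],[349,140],[93,274],[343,274]]),.038)[:,:2]*1000
P=plane(c,f([[61,189],[369,189],[215,35],[215,342]]),.004)[:,:2]*1000
print(R.mean(0),P[:2].mean(0),P[2:].mean(0),cv2.fitEllipse.__name__)
c=imaging.read_camera('scene');f=lambda a:(np.array(a)-[420,0])*np.array([220/373,230/390])+[160,100]
R=plane(c,f([[551,218],[487,234],[527,336],[595,312]]),.038)[:,:2]*1000
P=plane(c,f([[452,290],[624,290],[540,222],[530,360]]),.004)[:,:2]*1000
print(R.mean(0),P[:2].mean(0),P[2:].mean(0))
E
```

```text
[ 524.40047417 -180.49224209] [ 527.88008508 -172.8043687 ] [ 522.53890643 -180.45337991] fitEllipse
[ 528.86994923 -185.93197867] [ 528.7858024  -189.92203868] [ 521.23909258 -185.14273851]
```

```bash
python3 -c "
from workcell import bot; print(bot.finish_job())"
```

```text
the job is handed in; nothing more can be done
None
```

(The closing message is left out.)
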